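Probe the carrier plate for its high pad and mark it

ROBOT

A 6-joint arm with a two-finger parallel gripper is mounted at the origin on a cart in front of the work surface, level with it; the furniture and walls round the work are solid. World frame = base frame: x ahead of the robot, y to its left, z up, the work surface at z = 0. Lengths are in m, angles in rad, forces in N, time in s.
With the tool pointing down it reaches from about 0.275 to 0.825 m from the base axis. Payload 4.9 kg.
Tool frame: the origin (TCP) lies at the very end of the fingers, on their centre line; the grasp point (between the pads) lies 19 mm behind it; z points along the fingers, y is the line along which they close (so a half turn about z gives the same grasp; the last joint's range is limited). The gripper opens to 85 mm and grips with 20 to 120 N. Pads are 22 mm wide; open, the fingers measure 114 mm over their backs; the gripper's body (76 mm by 85 mm) begins 54 mm behind the grasp point. The pads swing forward as they close: fully open they stand 13 mm farther back than shut.
Start: joints at [1.015, 0.326, -0.193, 1.052, 0, 1.437], TCP at [0.225, 0.502, 0.231] pointing down, gripper open.
Joint ranges: [-2.65, 2.65], [-0.97, 1.79], [-1.3, 1.35], [-1.93, 2.1], [-1.47, 1.37], [-3.14, 3.14]. Speed limits (rad/s): [2.57, 2.57, 3.14, 3.14, 3.14, 3.14].

INTERFACE

Orientations are given as a unit quaternion [w, x, y, z].
In Python, from plant import manip gives the robot as it stands.
- The arm moves only by the shell command python3 -m crank 'ROWS' [FORCE]. ROWS is JSON, a list of rows, each a list of 3 entries, a list of its own where there are three numbers: the shift along the tool's x, y, z in m, then the turn about the tool's z in degrees, then the closure, from 0 (fully open) to 1 (shut). A call has 1 to 10 rows; each row is the pose to reach, as a shift and turn from the pose commanded when the call began, along the tool's axes at that moment; what a row does not reach only later rows make up. A row lasts 1/10 s, in which the tool goes at most 50 mm and 8.59 degrees, less where a joint would pass 70% of its speed; a pose out of reach is approached as far as the arm can. A call with a gripper value outside its range is refused whole. The fingers move at their own pace and stop on an object; FORCE is the grip in N (left out, the last holds). Time passes only in rows, so rows that repeat a pose let the fingers close. It gives the time, the measured TCP pose, the force, the opening and the grip force at its end, in the units of the state.
- manip.observe(): the state, without advancing time (a new reading comes with each control period).
- manip.camera(name): name is "side" or "top"; returns a dict with "img" (384x512x3 uint8, red, green, blue), "mtx" (3x3 intrinsics, pixels), "k1" (the pictures are not rectified: a ray, as slopes to the right and down, at radius r is drawn at 1 + k1 r^2 times it, then the intrinsics apply), "rvec" (rotation vector, rad) and "tvec" (3), from world to camera coordinates, as OpenCV has them. Camera axes: x right, y down, z forward; pixel columns grow to the right and rows downward; lengths in m; the calibration is good to about 2 mm. A picture is of the moment at which its call begins. There is no depth.
- manip.sign_off(): hands the job in; it is judged then, once.
The state is a dict: "clock": time; "joint_pos": joint angles; "joint_vel": joint speeds; "tau": joint torques, N m; "eef_pos": TCP position; "tool_rot": TCP orientation; "ft_force": force on the tool from outside, world axes, zero at the start; "wrist_torque": the same for the moment, N m; "opening": finger opening in m; "gripper_force": force on a finger pad.
Only numpy, scipy, OpenCV 4.12 (cv2) and the standard library are available. Lean on these libraries where they do the work, as an engineer would, in place of code of your own. Each camera call takes 0.05 s, during which the arm holds its last target. There are 200 camera calls.

TASK

One of the five steel pads on the carrier plate stands higher than the rest. Take the yellow probe from its inclined rest and, holding it upright, touch its tip lightly for a moment to the middle of each pad, one after the other from left to right, to find the high one. Finish with the probe standing upright in the blue cup and the red pointer slid exactly to the line of the high pad, and leave the other things on the worktop where they are.

Things in the scene. Friction and masses are not known exactly. Their poses are not given: they have to be found in the camera images.
- plate: Fixed aluminium plate, 124 x 236 mm, top 25 mm above the worktop. Origin: centre of its footprint, worktop height; x away from the robot, y left along its length, z up. Five rigid steel pads, 20 mm diameter, in blue rings: four rise 8 mm above the plate, one (changes every time) 12 mm. A dark rail along the near long edge (x = -44 mm) bears the red pointer; a black line joins each pad to it.
- pointer (a joint): Slide of the red pointer along the rail, m. 0: left (+y) end; grows to the right (plate -y) to 0.200; stays where left (friction about 1.5 N). It is exactly on the line of pads 1, 2, 3, 4, 5 at 0.047, 0.083, 0.119, 0.155, 0.191. It starts left of all pads.
- pointer_grip (a point): Point to grip on the red pointer: the middle of its upright fin, 66 mm above the worktop. The fin is 16 mm wide along the rail, 24 mm across it, and reaches from 44 to 80 mm above the worktop. Axes as the plate's.
- rest: Fixed grey inclined rest for the probe, base 100 x 70 x 12 mm. Origin: centre of the base's underside. A square sleeve (32 mm outside, 24 mm inside, 100 mm deep) leans 0.4 rad from vertical towards the base's -x side (roughly towards the robot); the centre of its mouth is at (-19, 0, 114) mm.
- probe: Loose yellow probe, 160 mm long, about 0.12 kg. Origin at the tip; z runs from tip to top. Square handle 20 x 20 mm (faces square to its x and y) from 34 to 160 mm; below it a cone, a thin stylus and a ball of 8 mm diameter. At the start it lies in the rest's sleeve, tip down, top leaning to the rest's -x, handle 60 mm out of the mouth, its y parallel to the rest's y.
- probe_tip (a point): The very end of the probe's ball tip (same point as probe).
- probe_grip (a point): Point on the probe's centre line 130 mm from the tip (30 mm outside the sleeve's mouth at the start, 30 mm below the top): a good place to grip it across two handle faces. Axes as the probe's.
- cup: Fixed blue round holder cup on a dark foot of 72 mm diameter. Origin: centre of the foot's underside. Inside 36 mm diameter, wall 4 mm, rim 95 mm and inner floor 12 mm above the worktop.
- station_1 (a point): Centre of pad 1 (leftmost, counted from the left), at the top of an ordinary pad, 33 mm above the worktop, whatever this pad's own height. At plate x = 34 mm, y = 50 mm.
- station_2 (a point): Centre of pad 2 (second, counted from the left), at the top of an ordinary pad, 33 mm above the worktop, whatever this pad's own height. At plate x = 0 mm, y = 14 mm.
- station_3 (a point): Centre of pad 3 (middle, counted from the left), at the top of an ordinary pad, 33 mm above the worktop, whatever this pad's own height. At plate x = 34 mm, y = -22 mm.
- station_4 (a point): Centre of pad 4 (fourth, counted from the left), at the top of an ordinary pad, 33 mm above the worktop, whatever this pad's own height. At plate x = 0 mm, y = -58 mm.
- station_5 (a point): Centre of pad 5 (rightmost, counted from the left), at the top of an ordinary pad, 33 mm above the worktop, whatever this pad's own height. At plate x = 34 mm, y = -94 mm.
- stapler: Black stapler 100 x 28 x 36 mm, loose; a bystander, to be left alone. Origin: centre of its underside.
- digital_timer: White digital timer, 32 x 52 x 57 mm, loose; a bystander, to be left alone. Origin: centre of its underside.
- strip_carton_0: Tall white carton, 46 x 46 x 129 mm, loose; a bystander, to be left alone. Origin: centre of its underside.
- strip_tub_a: White round tub, 42 mm diameter, 125 mm tall, loose; a bystander, to be left alone. Origin: centre of its underside.
- label_roll_a: White label roll, 52 mm diameter, 31 mm tall, loose; a bystander, to be left alone. Origin: centre of its underside.
- tube_pack: Blue bundle of tubes, 42 x 198 x 24 mm, long along its y, loose; a bystander, to be left alone. Origin: centre of its underside.
Things that resemble listed ones, but are neither listed nor needed, are in the scene too. Leave any purple look-alike of the cup alone.

How it is judged:
On the way, in this order (a step that is already met when the one before it is completed fails the run):
1. the probe's tip touches pad 1 (leftmost) (horizontal distance between probe_tip and station_1 below 0.011 m and angle between probe's own z axis and vertical below 0.3 rad and (contact force between probe and pad_a above 0.5 N or contact force between probe and pad_b above 0.5 N or contact force between probe and pad_c above 0.5 N or contact force between probe and pad_d above 0.5 N or contact force between probe and pad_e above 0.5 N)), for 0.1 s.
2. the probe's tip touches pad 2 (second) (horizontal distance between probe_tip and station_2 below 0.011 m and angle between probe's own z axis and vertical below 0.3 rad and (contact force between probe and pad_a above 0.5 N or contact force between probe and pad_b above 0.5 N or contact force between probe and pad_c above 0.5 N or contact force between probe and pad_d above 0.5 N or contact force between probe and pad_e above 0.5 N)), for 0.1 s.
3. the probe's tip touches pad 3 (middle) (horizontal distance between probe_tip and station_3 below 0.011 m and angle between probe's own z axis and vertical below 0.3 rad and (contact force between probe and pad_a above 0.5 N or contact force between probe and pad_b above 0.5 N or contact force between probe and pad_c above 0.5 N or contact force between probe and pad_d above 0.5 N or contact force between probe and pad_e above 0.5 N)), for 0.1 s.
4. the probe's tip touches pad 4 (fourth) (horizontal distance between probe_tip and station_4 below 0.011 m and angle between probe's own z axis and vertical below 0.3 rad and (contact force between probe and pad_a above 0.5 N or contact force between probe and pad_b above 0.5 N or contact force between probe and pad_c above 0.5 N or contact force between probe and pad_d above 0.5 N or contact force between probe and pad_e above 0.5 N)), for 0.1 s.
5. the probe's tip touches pad 5 (rightmost) (horizontal distance between probe_tip and station_5 below 0.011 m and angle between probe's own z axis and vertical below 0.3 rad and (contact force between probe and pad_a above 0.5 N or contact force between probe and pad_b above 0.5 N or contact force between probe and pad_c above 0.5 N or contact force between probe and pad_d above 0.5 N or contact force between probe and pad_e above 0.5 N)), for 0.1 s.
At the end, for the whole second after the job is handed in: The probe stands in the blue cup: tip within 20 mm of the cup's axis and below 30 mm height, leaning less than 0.3 rad, at rest; the red pointer is within 9 mm, along the rail, of the line of the high pad (y of pad_c in the frame of pointer_grip between -0.009 and 0.009 m and horizontal distance between probe_tip and cup below 0.02 m and height (world z) of probe_tip below 0.03 m and angle between probe's own z axis and vertical below 0.3 rad and linear speed of probe below 0.02 m/s); the robot touches nothing.
It fails at once if a pad is pressed with the probe at more than 45 N (contact force between probe and pad_a above 45 N or contact force between probe and pad_b above 45 N or contact force between probe and pad_c above 45 N or contact force between probe and pad_d above 45 N or contact force between probe and pad_e above 45 N).
It fails at once if a bystander is pushed more than 25 mm (distance of any of stapler, digital_timer, strip_carton_0, strip_tub_a, label_roll_a, tube_pack from where it was at the start of the episode above 0.025 m).
It fails at once if a bystander is tipped (angle between any of stapler, digital_timer, strip_carton_0, strip_tub_a, label_roll_a's own z axis and vertical above 0.4 rad).
It also fails if it takes over 72 s, if anything falls off the work surface, if the arm or the gripper's body presses on something with over 40 N, if the wrist force passes 120 N, or if a joint passes its speed limit or range.

## Working session

There is one attempt and no reset: what is moved stays moved. The work goes in short steps, Python scripts to look and compute and a shell command to move; the robot and the scene stay as the last step left them, time stands still between calls to the robot, and variables do not carry over. Pictures are saved under pics/ and viewed, at most 10 in all, crops included, and the job is handed in when it is done.

```bash
ls; mkdir -p pics; python3 - <<'E'
from plant import manip
import cv2,numpy as np
s=manip.observe();print({k:np.round(v,3) for k,v in s.items()})
for n in("side","top"):
    c=manip.camera(n);cv2.imwrite(f"pics/{n}0.png",c["img"][...,::-1]);R=cv2.Rodrigues(np.array(c["rvec"]))[0]
    print(n,c["mtx"],c["k1"],-R.T@np.ravel(c["tvec"]),R)
E
```

```text
pics
{'clock': np.float64(0.0), 'joint_pos': array([ 1.015,  0.327, -0.194,  1.052,  0.   ,  1.437]), 'joint_vel': array([-0.001, -0.001,  0.   , -0.001,  0.002, -0.001]), 'tau': array([-4.0000e-03, -4.4341e+01,  2.6243e+01,  1.6000e-02, -0.0000e+00,
       -0.0000e+00]), 'eef_pos': array([0.225, 0.501, 0.23 ]), 'tool_rot': array([-0.   ,  0.209,  0.978, -0.001]), 'ft_force': array([ 0.291, -0.294,  0.004]), 'wrist_torque': array([ 0.002, -0.019, -0.019]), 'gripper_force': np.float64(0.0), 'opening': np.float64(0.086)}
side [[353.875399     0.         259.43063578]
 [  0.         353.875399   194.54840577]
 [  0.           0.           1.        ]] -0.05387032536988249 [ 0.51987461 -0.68542954  0.75305611] [[ 0.9997072   0.01837931 -0.01573887]
 [ 0.00107571 -0.68355191 -0.72990111]
 [-0.02417341  0.72967046 -0.68337154]]
top [[498.39623936   0.         253.71007591]
 [  0.         498.39623936 198.02727406]
 [  0.           0.           1.        ]] 0.04190936507855786 [0.3629566  0.01565955 1.41805634] [[ 0.02956497 -0.99941301  0.01730769]
 [-0.99371157 -0.0312583  -0.10751854]
 [ 0.10799644 -0.01402007 -0.99405242]]
```

View pics/side0.png

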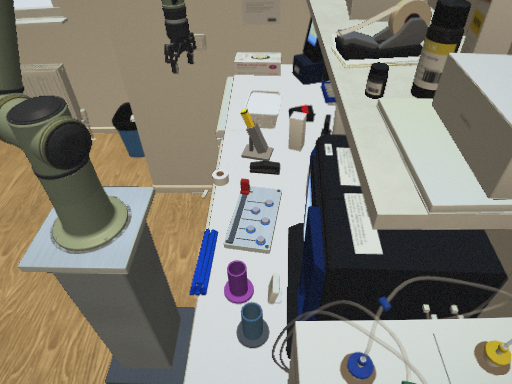

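View pics/top0.png

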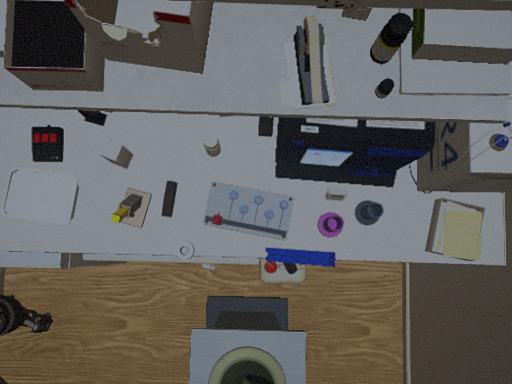

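The top view shows the yellow probe at about (120,213) on its rest at (132,205), and the plate at (248,210) with the red pointer at (217,219). The blue cup is at (369,212) and the purple look-alike at (330,223). The side view has the probe at (247,118), the cup at (252,320) and the purple one at (238,280).
Lookalikes:
- Probe: the other yellow things are the pad at (462,235) top and the valve at (495,352) side. I choose the one in the rest.
- Cup: the purple one is rejected and the blue one chosen.
- Pointer: the red object at (271,267) top is off the bench, so I choose the one on the rail.

```bash
cat > h.py <<'E'
from plant import manip
import cv2,numpy as np
def cam(n):
    c=manip.camera(n);c["R"]=cv2.Rodrigues(np.array(c["rvec"],float))[0];c["t"]=np.ravel(c["tvec"]).astype(float);c["C"]=-c["R"].T@c["t"];return c
def ray(c,p):
    d=(np.array(p,float)-[c["mtx"][0][2],c["mtx"][1][2]])/c["mtx"][0][0];s=d.copy()
    for _ in range(20): s=d/(1+c["k1"]*(s@s))
    v=c["R"].T@np.r_[s,1];return v/np.linalg.norm(v)
def onz(c,p,z):
    v=ray(c,p);return c["C"]+v*(z-c["C"][2])/v[2]
def tri(c1,p1,c2,p2):
    a,b=ray(c1,p1),ray(c2,p2);s=np.linalg.lstsq(np.c_[a,-b],c2["C"]-c1["C"],rcond=None)[0]
    q1,q2=c1["C"]+a*s[0],c2["C"]+b*s[1];return (q1+q2)/2,np.linalg.norm(q1-q2)
def proj(c,P):
    q=c["R"]@np.array(P,float)+c["t"];s=q[:2]/q[2];s=s*(1+c["k1"]*(s@s));return s*c["mtx"][0][0]+[c["mtx"][0][2],c["mtx"][1][2]]
def blobs(c,lo,hi,box,amin=4):
    x0,y0,x1,y1=box;h=cv2.cvtColor(c["img"],cv2.COLOR_RGB2HSV)
    m=cv2.inRange(h,np.array(lo),np.array(hi));k=np.zeros_like(m);k[y0:y1,x0:x1]=m[y0:y1,x0:x1]
    n,l,st,ce=cv2.connectedComponentsWithStats(k)
    return [(np.round(ce[i],1),st[i]) for i in range(1,n) if st[i][4]>=amin],k
E
python3 - <<'E'
from h import *
T,S=cam("top"),cam("side")
def crop(c,x,y,w,h,k): return cv2.resize(c["img"][y:y+h,x:x+w,::-1],(w*k,h*k),interpolation=cv2.INTER_CUBIC)
a=np.zeros((600,800,3),np.uint8)
for im,(x,y) in [(crop(T,100,180,66,50,6),(0,0)),(crop(S,225,95,66,70,5),(400,0)),(crop(T,200,175,100,70,4),(0,310)),(crop(S,220,175,66,80,3),(420,355)),(crop(S,225,295,50,55,3),(640,355))]:
    a[y:y+im.shape[0],x:x+im.shape[1]]=im[:600-y,:800-x]
cv2.imwrite("pics/c1.png",a)
for nm,c,lo,hi,b in [("yelT",T,(18,120,60),(35,255,255),(100,190,150,240)),("yelS",S,(18,120,60),(35,255,255),(230,95,280,150)),("ringT",T,(95,50,60),(125,255,255),(205,180,300,245)),("ringS",S,(95,50,60),(125,255,255),(225,185,285,255)),("redT",T,(0,130,60),(8,255,255),(205,200,240,240)),("cupT",T,(85,60,20),(115,255,255),(345,190,395,235)),("cupS",S,(85,60,20),(115,255,255),(230,295,280,350))]:
    print(nm,[(p.tolist(),s.tolist()) for p,s in blobs(c,lo,hi,b)[0]])
E
```

```text
yelT [([119.5, 213.9], [112, 207, 17, 15, 146])]
yelS [([247.3, 118.4], [241, 109, 14, 19, 136])]
ringT [([214.2, 184.3], [213, 183, 3, 4, 6]), ([233.0, 195.0], [228, 190, 11, 11, 70]), ([258.4, 199.8], [253, 195, 11, 11, 67]), ([283.5, 204.6], [279, 199, 11, 12, 66]), ([290.3, 199.0], [289, 198, 3, 3, 6]), ([243.5, 209.1], [239, 204, 11, 11, 70]), ([268.8, 213.8], [264, 209, 11, 11, 73]), ([208.9, 218.8], [206, 215, 7, 8, 27]), ([255.2, 227.4], [223, 219, 63, 19, 214])]
ringS [([242.8, 196.8], [242, 196, 3, 2, 4]), ([268.9, 204.1], [264, 201, 10, 6, 28]), ([255.2, 211.6], [251, 208, 10, 7, 28]), ([264.8, 222.2], [260, 219, 11, 7, 29]), ([250.1, 230.4], [246, 227, 10, 7, 31]), ([260.1, 242.4], [255, 239, 11, 7, 34])]
redT [([215.9, 218.3], [214, 215, 6, 7, 19]), ([219.0, 222.5], [217, 221, 5, 4, 8])]
cupT [([370.0, 211.0], [356, 201, 28, 23, 322])]
cupS [([251.8, 320.8], [241, 302, 22, 39, 698])]
```

View pics/c1.png

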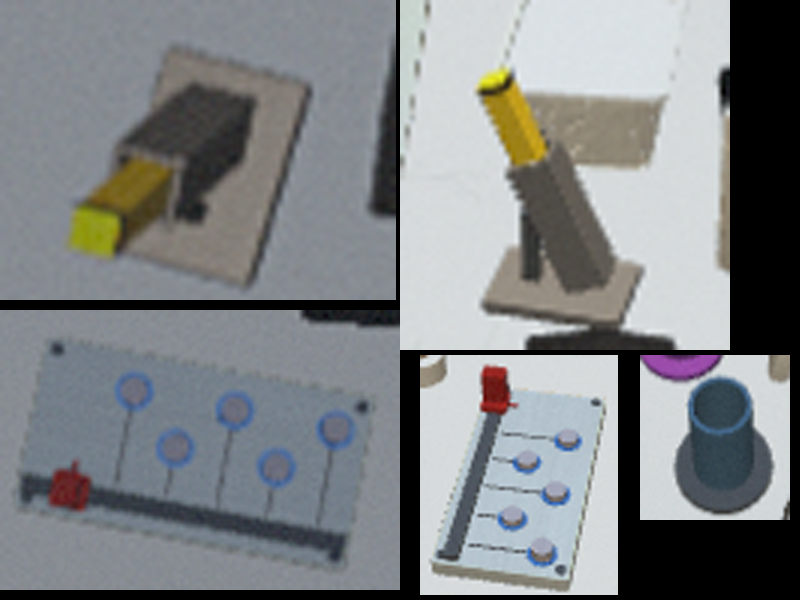

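The crop confirms the choice: yellow probe in the grey leaning rest. Its bright top face is at about (116,218.5) top and (243.7,111) side. The rest base's right edge runs (151.7,194.7) to (141.7,227.5) top. The plate has five ringed pads, with the red fin at the left end of the rail. The blue cup has its rim ring visible.

```bash
python3 - <<'E'
from h import *
T,S=cam("top"),cam("side")
r4=lambda v:np.round(v,4).tolist()
# probe top face: bright yellow
pt=blobs(T,(22,150,120),(35,255,255),(105,205,130,230))[0];ps=blobs(S,(22,150,200),(35,255,255),(238,105,262,130))[0]
print(pt,ps);P=lambda b:max(b,key=lambda q:q[1][4])[0]
if pt and ps: print("top",tri(T,P(pt),S,P(ps)))
print("top eye",tri(T,(115.9,218.6),S,(243.7,111.0)))
# base corners top (z=.012): crop coords/6
c=[onz(T,(100+x/6,180+y/6),.012) for x,y in [(172,48),(310,88),(250,283)]]
print("base",[r4(q) for q in c]);d=c[1]-c[2];print("yaw",np.arctan2(d[1],d[0]),np.linalg.norm(d),np.linalg.norm(c[1]-c[0]),"ctr",r4((c[0]+c[2])/2))
# plate
st=np.array([[.034,.05],[0,.014],[.034,-.022],[0,-.058],[.034,-.094]])
pT=[(233.0,195.0),(243.5,209.1),(258.4,199.8),(268.8,213.8),(283.5,204.6)]
sT=[(268.9,204.1),(255.2,211.6),(264.8,222.2),(250.1,230.4),(260.1,242.4)]
def fit(W):
    a,b=st-st.mean(0),W-W.mean(0);th=np.arctan2((a[:,0]*b[:,1]-a[:,1]*b[:,0]).sum(),(a*b).sum())
    R=np.array([[np.cos(th),-np.sin(th)],[np.sin(th),np.cos(th)]]);o=W.mean(0)-R@st.mean(0)
    return th,o,R,np.linalg.norm(st@R.T+o-W,axis=1)
for n,C,p,z in(("T",T,pT,.026),("S",S,sT,.025)):
    W=np.array([onz(C,q,z)[:2] for q in p]);th,o,R,e=fit(W);print(n,"yaw",th,r4(o),r4(e),(r4(st@R.T+o)))
print("tri z",[r4(tri(T,a,S,b)[0]) for a,b in zip(pT,sT)])
# cup: rim in top & side
ks=blobs(T,(85,60,20),(115,255,255),(345,190,395,235))[1];print("foot dark")
cnt=lambda k:max(cv2.findContours(k,cv2.RETR_EXTERNAL,cv2.CHAIN_APPROX_NONE)[0],key=len)
h=cv2.cvtColor(S["img"],cv2.COLOR_RGB2HSV)
print("rim side eye",onz(S,(225+80/3,295+48/3),.095))
k=blobs(T,(85,30,0),(125,255,110),(345,190,395,235))[1];print(cv2.boundingRect(k))
a=cv2.resize(T["img"][190:240,310:400,::-1],(720,400),interpolation=cv2.INTER_CUBIC);cv2.imwrite("pics/cup.png",a)
E
```

```text
[(array([121.2, 210.5]), array([118, 208,   8,   6,  17], dtype=int32)), (array([115.5, 218.1]), array([112, 215,   8,   7,  47], dtype=int32))] [(array([243.1, 110.2]), array([241, 109,   5,   3,   8], dtype=int32))]
top (array([0.43807526, 0.34077833, 0.16859682]), np.float64(0.0009459600911311391))
top eye (array([0.43847102, 0.34076068, 0.16541614]), np.float64(0.0038158616659497687))
base [[0.5331, 0.3497, 0.012], [0.5162, 0.2843, 0.012], [0.4237, 0.3074, 0.012]]
yaw -0.24438288140769837 0.0953068944214142 0.06757270944116368 ctr [0.4784, 0.3285, 0.012]
T yaw -0.15628117833930202 [0.4797, 0.0099] [0.0004, 0.0003, 0.0003, 0.0005, 0.0004] [[0.521, 0.054], [0.4818, 0.0238], [0.5098, -0.0171], [0.4706, -0.0474], [0.4986, -0.0882]]
S yaw -0.16185857934584327 [0.4809, 0.0066] [0.0006, 0.0001, 0.0002, 0.0003, 0.0007] [[0.5226, 0.0505], [0.4832, 0.0204], [0.5109, -0.0206], [0.4716, -0.0506], [0.4993, -0.0916]]
tri z [[0.522, 0.0546, 0.0214], [0.4828, 0.0238, 0.0215], [0.5106, -0.0173, 0.0215], [0.4713, -0.0478, 0.0216], [0.499, -0.0886, 0.0203]]
foot dark
rim side eye [ 0.48722153 -0.32746558  0.095     ]
(355, 200, 28, 25)
```

View pics/cup.png

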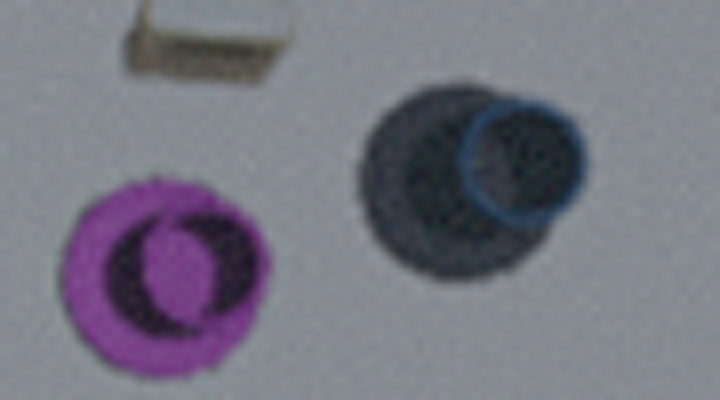

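Rim centre is at (375.5,210.1) and foot centre at (367.5,212.8) top. The measured heights agree with the given sizes (probe top 0.1686 against 0.169 expected). I'll add a shift calculator and start moving.

```bash
cat >> h.py <<'E'
from scipy.spatial.transform import Rotation as Ro
def rel(p,ya=None):
    """tool shift and turn to TCP p with tool-y at world angle ya (mod pi)"""
    s=manip.observe();q=np.array(s["tool_rot"]);R=Ro.from_quat(q,scalar_first=True).as_matrix()
    d=R.T@(np.array(p)-s["eef_pos"]);a=np.arctan2(R[1,1],R[0,1])
    t=0 if ya is None else -np.degrees((ya-a+np.pi/2)%np.pi-np.pi/2)
    print("t",round(float(s["clock"]),2),"pos",np.round(s["eef_pos"],4),"yaw_y",round(a,3),"open",round(float(s["opening"]),4),"f",np.round(s["ft_force"],2),"-> shift",np.round(d,4),"turn",round(t,2))
E
python3 - <<'E'
from h import *
T=cam("top")
print("cup rim",onz(T,(375.5,210.1),.095),"foot",onz(T,(367.5,212.8),.006))
rel([.448,.338,.23],np.pi/2-.26)
E
```

```text
cup rim [ 0.4845295  -0.32880276  0.095     ] foot [ 0.48427909 -0.32924688  0.006     ]
t 0.35 pos [0.2251 0.5017 0.2311] yaw_y 1.149 open 0.0855 f [-1.06 -0.48  0.21] -> shift [-0.2704 -0.0581  0.0011] turn -9.27
```

```bash
python3 -m crank '[[[-0.04,-0.01,0],-2,0],[[-0.08,-0.02,0],-4,0],[[-0.12,-0.03,0],-6,0],[[-0.16,-0.04,0],-8,0],[[-0.2,-0.045,0],-9.3,0],[[-0.24,-0.055,0],-9.3,0],[[-0.27,-0.058,0],-9.3,0],[[-0.27,-0.058,0],-9.3,0],[[-0.27,-0.058,0],-9.3,0]]' 20; python3 - <<'E'
from h import *
rel([.448,.338,.125],np.pi/2-.26)
T,S=cam("top"),cam("side")
a=np.zeros((480,800,3),np.uint8)
a[:,:400]=cv2.resize(T["img"][170:250,90:157,::-1],(400,480),interpolation=cv2.INTER_CUBIC)
a[:,400:]=cv2.resize(S["img"][80:165,215:286,::-1],(400,480),interpolation=cv2.INTER_CUBIC)
cv2.imwrite("pics/above.png",a)
E
```

```text
clock: 1.25
eef_pos: [0.448, 0.3379, 0.231]
tool_rot: [-0.0, 0.13, 0.991, -0.0]
ft_force: [-1.0, -0.1, 0.1]
opening: 0.0853
gripper_force: 0.0
t 1.25 pos [0.448  0.3379 0.231 ] yaw_y 1.31 open 0.0853 f [-0.96 -0.08  0.08] -> shift [-1.00e-04  1.00e-04  1.06e-01] turn -0.06
```

View pics/above.png

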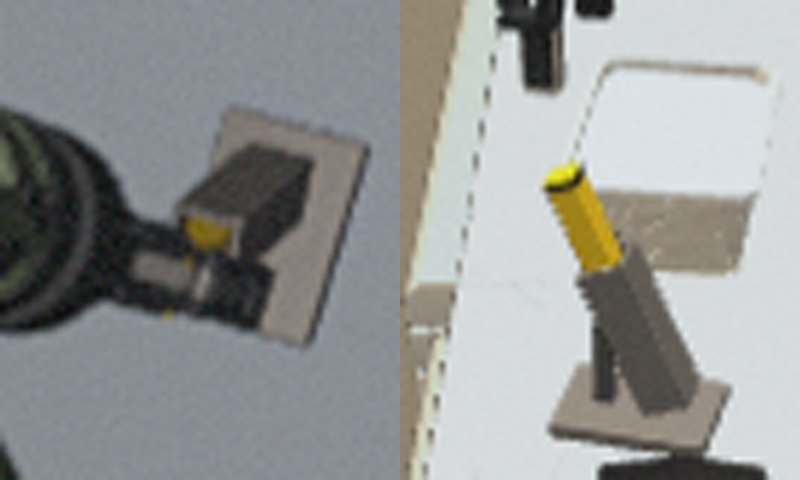

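The view shows the open gripper up and back over the probe, its fingers straddling the yellow handle (the handle is between them at about (124,209) top). I'll descend.

```bash
python3 -m crank '[[[0,0,0.02],0,0],[[0,0,0.04],0,0],[[0,0,0.06],0,0],[[0,0,0.08],0,0],[[0,0,0.095],0,0],[[0,0,0.106],0,0],[[0,0,0.106],0,0]]' 20; python3 - <<'E'
from h import *
T,S=cam("top"),cam("side")
for P in ([.448,.338,.125],):print(proj(T,P),proj(S,P))
a=np.zeros((480,800,3),np.uint8)
a[:,:400]=cv2.resize(T["img"][170:250,90:157,::-1],(400,480),interpolation=cv2.INTER_CUBIC)
a[:,400:]=cv2.resize(S["img"][80:165,215:286,::-1],(400,480),interpolation=cv2.INTER_CUBIC)
cv2.imwrite("pics/down.png",a)
E
```

```text
clock: 2.05
eef_pos: [0.446, 0.3384, 0.124]
tool_rot: [-0.001, 0.129, 0.992, -0.001]
ft_force: [-0.4, -0.5, 0.5]
opening: 0.0853
gripper_force: 0.0
[121.17799434 215.24905452] [246.49253442 122.2339193 ]
```

View pics/down.png

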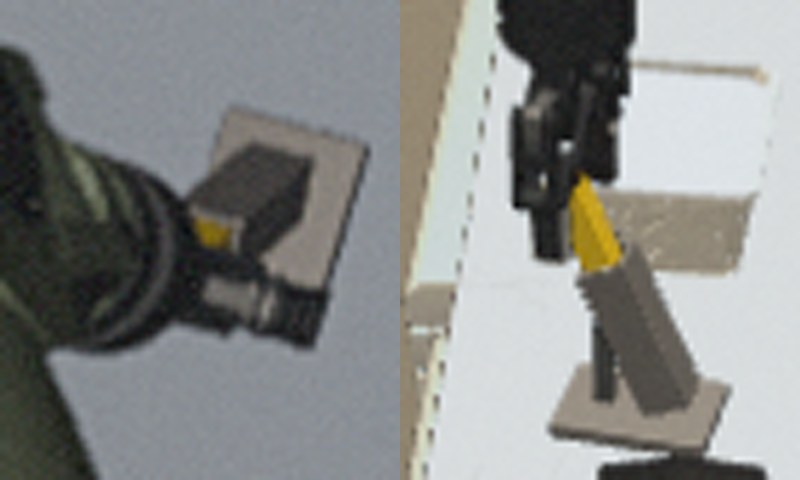

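The open fingers straddle the handle, which sits 3–4 mm farther from the robot than the grip line (handle centre at about (248,116) side). I'll nudge forward and close.

```bash
python3 -m crank '[[[-0.004,0,0],0,0],[[-0.004,0,0],0,0.3],[[-0.004,0,0],0,0.6],[[-0.004,0,0],0,1],[[-0.004,0,0],0,1],[[-0.004,0,0],0,1],[[-0.004,0,0],0,1],[[-0.004,0,0],0,1],[[-0.004,0,0],0,1]]' 30; python3 -c "
from h import *
rel([.448,.338,.125],np.pi/2-.26)"
```

```text
clock: 3.05
eef_pos: [0.4517, 0.3375, 0.1254]
tool_rot: [0.0, 0.129, 0.992, 0.0]
ft_force: [-0.7, -0.4, -0.2]
opening: 0.0194
gripper_force: 32.5
t 3.05 pos [0.4517 0.3375 0.1254] yaw_y 1.311 open 0.0194 f [-0.67 -0.4  -0.2 ] -> shift [ 0.0038 -0.0005  0.0004] turn 0.03
```

```bash
python3 -m crank '[[[0.004,0,-0.009],0,1],[[0.008,0,-0.018],0,1],[[0.012,0,-0.028],0,1],[[0.016,0,-0.037],0,1],[[0.019,0,-0.046],0,1],[[0.023,0,-0.055],0,1],[[0.027,0,-0.064],0,1],[[0.031,0,-0.074],0,1],[[0.033,0,-0.078],0,1],[[0.033,0,-0.078],0,1]]'; python3 - <<'E'
from h import *
rel([.448,.338,.125],np.pi/2-.26)
S=cam("side")
cv2.imwrite("pics/out.png",cv2.resize(S["img"][65:165,205:291,::-1],(516,600),interpolation=cv2.INTER_CUBIC))
E
```

```text
clock: 4.05
eef_pos: [0.4196, 0.3461, 0.204]
tool_rot: [0.0, 0.129, 0.992, 0.0]
ft_force: [0.0, -0.0, -1.7]
opening: 0.0198
gripper_force: 32.1
t 4.05 pos [0.4196 0.3461 0.204 ] yaw_y 1.312 open 0.0198 f [ 0.03 -0.02 -1.7 ] -> shift [-0.0295 -0.0007  0.079 ] turn 0.05
```

View pics/out.png

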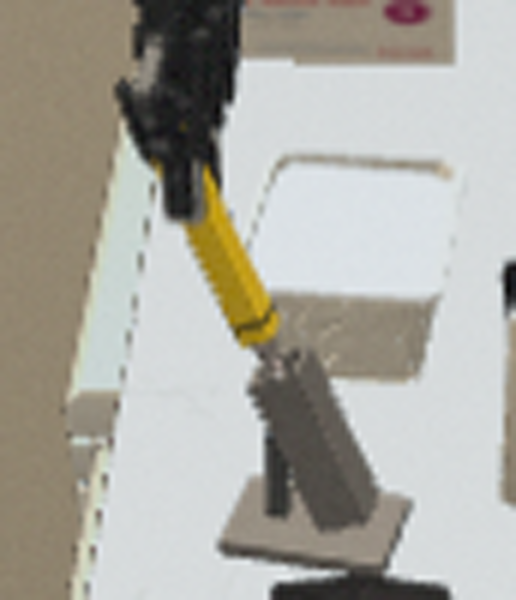

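The probe is held with its tip about 15 mm inside the mouth (stylus at about (250,124) side). The sleeve's far wall can hold the tip while I move the grip forward and up, which pivots the probe upright.

```bash
python3 -m crank '[[[-0.006,0,-0.001],0,1],[[-0.012,0,-0.003],0,1],[[-0.018,0,-0.005],0,1],[[-0.024,0,-0.006],0,1],[[-0.030,0,-0.007],0,1],[[-0.036,0,-0.008],0,1],[[-0.042,0,-0.009],0,1],[[-0.048,0,-0.010],0,1],[[-0.048,0,-0.010],0,1]]' 20; python3 - <<'E'
from h import *
rel([.448,.338,.125],np.pi/2-.26)
S,T=cam("side"),cam("top")
a=np.zeros((600,800,3),np.uint8)
a[:,:400]=cv2.resize(S["img"][75:150,225:275,::-1],(400,600),interpolation=cv2.INTER_CUBIC)
a[:,400:]=cv2.resize(T["img"][170:245,100:150,::-1],(400,600),interpolation=cv2.INTER_CUBIC)
cv2.imwrite("pics/piv.png",a)
for d in(0,-.15,.15,.3): # expected image slope for leans
    p=np.array([.46,.335,.22]);u=np.array([np.sin(d)*.97,-np.sin(d)*.25,-np.cos(d)]);v=proj(S,p+.1*u)-proj(S,p);print(d,np.round(v,1))
E
```

```text
clock: 5.0
eef_pos: [0.4671, 0.3331, 0.2131]
tool_rot: [0.0, 0.13, 0.992, -0.0]
ft_force: [-1.8, -0.4, -1.0]
opening: 0.0198
gripper_force: 31.0
t 5.0 pos [0.4671 0.3331 0.2131] yaw_y 1.31 open 0.0198 f [-1.76 -0.39 -0.99] -> shift [ 0.0198 -0.0001  0.0881] turn -0.02
0 [ 1.1 27.4]
-0.15 [-3.2 26.5]
0.15 [ 5.4 27.6]
0.3 [ 9.6 27.4]
```

View pics/piv.png

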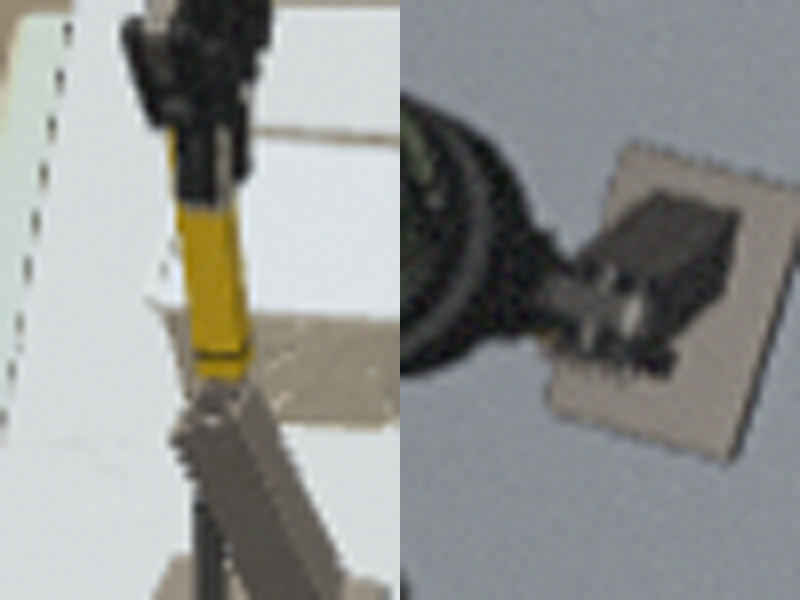

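The handle edges run (180,205)→(193,350) in the crop. That leaves about 0.05 rad of lean, so a little more push, then lift out with a firmer grip.

```bash
python3 -m crank '[[[-0.003,0,0],0,1],[[-0.006,0,0],0,1],[[-0.006,0,0],0,1],[[-0.003,0,-0.015],0,1],[[0,0,-0.03],0,1],[[0,0,-0.05],0,1],[[0,0,-0.05],0,1],[[0,0,-0.05],0,1]]' 50; python3 - <<'E'
from h import *
rel([.521,.052,.263],np.pi/2-.26)
S=cam("side")
cv2.imwrite("pics/up.png",cv2.resize(S["img"][50:125,215:285,::-1],(560,600),interpolation=cv2.INTER_CUBIC))
m=blobs(S,(18,120,60),(35,255,255),(235,70,275,125))[1]
for r in range(70,125):
    c=np.flatnonzero(m[r]); 
    if len(c)>3: print(r,c[0],c[-1],end="; ")
s=manip.observe()["eef_pos"]
print(proj(S,s),proj(S,s-[0,0,.111]))
E
```

```text
clock: 5.9
eef_pos: [0.4672, 0.3335, 0.2634]
tool_rot: [0.001, 0.129, 0.992, 0.0]
ft_force: [-0.0, 0.6, -1.4]
opening: 0.0191
gripper_force: 52.7
t 5.9 pos [0.4672 0.3335 0.2634] yaw_y 1.311 open 0.0191 f [-0.03  0.65 -1.36] -> shift [-0.1243 -0.2582  0.0006] turn 0.02
87 246 253; 88 246 253; 89 247 253; 90 247 253; 91 247 253; 92 247 253; 93 247 253; 94 247 253; 95 247 253; 96 247 253; 97 247 254; 98 247 254; 99 248 254; 100 248 254; 101 248 254; 102 248 254; 103 248 254; 104 248 254; 105 248 254; 106 248 254; 107 248 254; 108 250 253; [250.67452655  84.20569231] [251.76125408 115.92086347]
```

View pics/up.png

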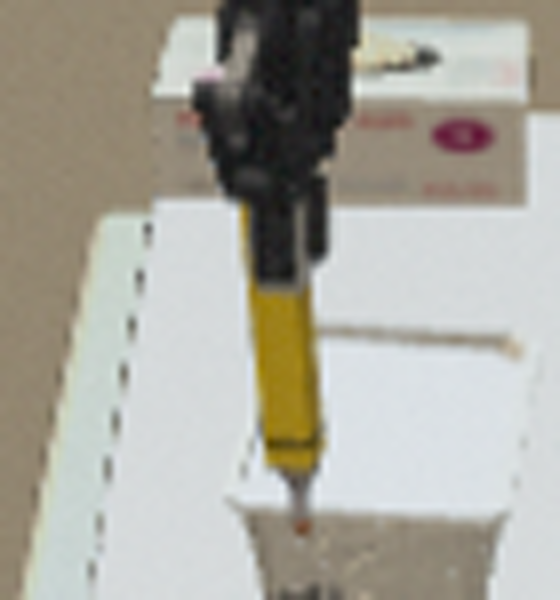

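The probe is upright, with its tip at (252.6,116) against (251.8,116) expected. The tip is therefore about 2.6 mm beyond the TCP in x and about 111 mm below it. On to pad 1.

```bash
python3 -m crank '[[[-0.015,-0.03,0],0,1],[[-0.03,-0.065,0],0,1],[[-0.047,-0.1,0],0,1],[[-0.065,-0.14,0],0,1],[[-0.085,-0.18,0.02],0,1],[[-0.105,-0.22,0.04],0,1],[[-0.1225,-0.2585,0.06],0,1],[[-0.1225,-0.2585,0.08],0,1],[[-0.1225,-0.2585,0.095],0,1],[[-0.1225,-0.2585,0.1],0,1]]'; python3 - <<'E'
from h import *
rel([.5192,.0523,.155],np.pi/2-.26)
S,T=cam("side"),cam("top")
a=np.zeros((600,800,3),np.uint8)
a[:,:400]=cv2.resize(S["img"][165:240,235:285,::-1],(400,600),interpolation=cv2.INTER_CUBIC)
a[:,400:]=cv2.resize(T["img"][170:245,210:260,::-1],(400,600),interpolation=cv2.INTER_CUBIC)
cv2.imwrite("pics/p1.png",a)
s=manip.observe()["eef_pos"];print(proj(S,s+[.0026,0,-.107]),proj(S,[.5218,.0523,.033]))
E
```

```text
clock: 6.95
eef_pos: [0.5164, 0.0514, 0.1606]
tool_rot: [-0.002, 0.13, 0.992, -0.0]
ft_force: [-0.4, -0.3, 0.1]
opening: 0.0191
gripper_force: 52.6
t 6.95 pos [0.5164 0.0514 0.1606] yaw_y 1.31 open 0.0191 f [-0.38 -0.27  0.11] -> shift [-0.0025  0.0016  0.0055] turn -0.05
[267.97096669 196.41348876] [268.64059137 201.86212694]
```

View pics/p1.png

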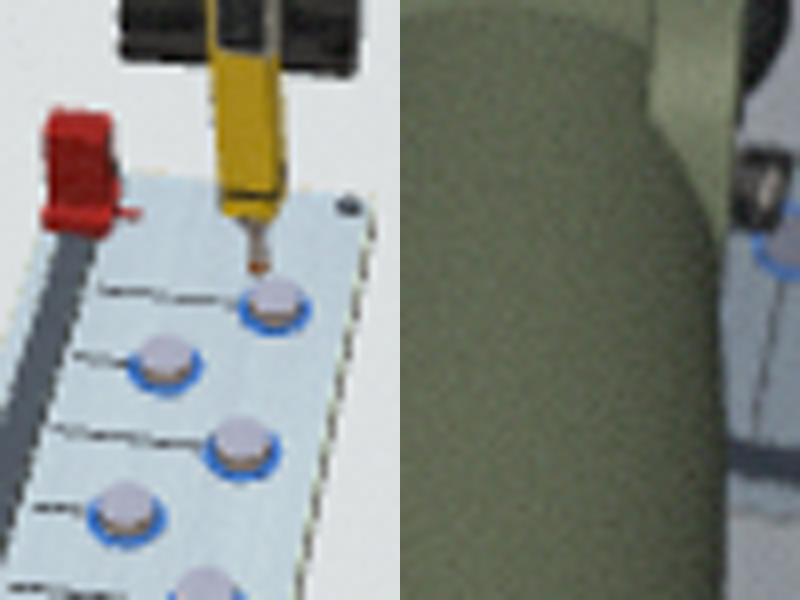

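The side view shows the tip ball at (267.1,198.4) just above pad 1, whose top centre is at (269.4,202). It needs about 2.5 mm more in x. I'll feel downwards in small steps.

```bash
python3 -m crank '[[[-0.0025,0.0005,0.003],0,1],[[-0.0025,0.0005,0.006],0,1],[[-0.0025,0.0005,0.009],0,1],[[-0.0025,0.0005,0.011],0,1],[[-0.0025,0.0005,0.011],0,1]]'
python3 -m crank '[[[0,0,0.001],0,1],[[0,0,0.002],0,1],[[0,0,0.002],0,1]]'
python3 -m crank '[[[0,0,0.001],0,1],[[0,0,0.002],0,1],[[0,0,0.002],0,1]]'
```

```text
clock: 7.55
eef_pos: [0.5205, 0.0521, 0.1521]
tool_rot: [-0.0, 0.129, 0.992, -0.0]
ft_force: [-0.3, 0.6, -1.2]
opening: 0.0194
gripper_force: 52.6
clock: 7.85
eef_pos: [0.5207, 0.052, 0.1502]
tool_rot: [-0.0, 0.129, 0.992, -0.0]
ft_force: [-0.7, -0.4, -1.5]
opening: 0.0194
gripper_force: 52.6
clock: 8.15
eef_pos: [0.5206, 0.052, 0.1481]
tool_rot: [-0.0, 0.129, 0.992, -0.0]
ft_force: [-0.5, 0.5, -2.3]
opening: 0.0196
gripper_force: 52.6
```

```bash
python3 -m crank '[[[0,0,0.001],0,1],[[0,0,0.001],0,1]]'
python3 -m crank '[[[0,0,0.001],0,1],[[0,0,0.001],0,1]]'
python3 -m crank '[[[0,0,0.001],0,1],[[0,0,0.001],0,1]]'
```

```text
clock: 8.35
eef_pos: [0.5207, 0.052, 0.1472]
tool_rot: [-0.0, 0.129, 0.992, -0.0]
ft_force: [0.8, 0.8, -0.9]
opening: 0.0193
gripper_force: 52.6
clock: 8.55
eef_pos: [0.5208, 0.052, 0.1464]
tool_rot: [0.0, 0.129, 0.992, 0.0]
ft_force: [-0.7, -0.9, 0.6]
opening: 0.0193
gripper_force: 52.9
clock: 8.75
eef_pos: [0.521, 0.052, 0.146]
tool_rot: [0.0, 0.129, 0.992, -0.0]
ft_force: [-1.5, -0.5, 4.4]
opening: 0.0197
gripper_force: 53.7
```

```bash
python3 - <<'E'
from h import *
S=cam("side");h=cv2.cvtColor(S["img"],cv2.COLOR_RGB2HSV)
print([(p.tolist(),s.tolist()) for p,s in blobs(S,(0,70,60),(16,255,255),(255,190,285,215),1)[0]])
for z in(.037,.041): print(proj(S,[.5218,.0523,z]))
print([(p.tolist(),s.tolist()) for p,s in blobs(S,(95,50,60),(125,255,255),(225,185,285,255))[0]])
print(h[196:208,262:276,0]);print(h[196:208,262:276,1])
E
```

```text
[([268.3, 201.3], [268, 201, 2, 2, 3])]
[268.64346489 200.87623771]
[268.646346   199.88507339]
[([268.9, 204.1], [264, 201, 10, 6, 28]), ([255.2, 211.6], [251, 208, 10, 7, 28]), ([264.7, 222.2], [260, 219, 11, 7, 30]), ([250.4, 230.5], [246, 227, 10, 7, 33]), ([260.1, 242.4], [255, 239, 11, 7, 34])]
[[102 101 101 104 105  16  12  15  24 101 101 102 101 102]
 [103 101 102 102 102  95  12  12 103 103 104 102 102 102]
 [103 104 100 101 103 104  10  15 100 101 102 101 102 101]
 [102 104 103 103 101  99   9  10 103 101 100 102 100 100]
 [102 101 104 103 106 117  12  12 117 114 106 102 103 102]
 [100 102 103 106 111 125  14  12   0 113 110 102 100 102]
 [ 99 101 106 108 124 117  11  10 115 113 110 108 101 102]
 [102 106 108 108 170 120 117 116 116 144 109 109 104 102]
 [101 104 105 108 110  16  11   3  10   0 108 108 102 103]
 [103 103 103 107 108 109 111  13 108 108 108 106 100 102]
 [103 101 102 103 107 108 108 109 108 107 104 103 100 100]
 [102 102 104 100 102 103 101 103 102 104 102 103 103 103]]
[[ 30  30  29  26   7  47  51  51  30  30  29  30  30  30]
 [ 32  32  27  31  31  11  32  11  30  31  31  31  31  30]
 [ 29  29  32  30  29  30  32  21  31  30  32  30  31  32]
 [ 32  33  32  32  30  28  36  18  30  32  29  30  31  27]
 [ 31  30  30  30  29  35  31  20  28  31  29  30  30  31]
 [ 30  31  32  69  67  20 149 112  24  32  54  30  29  31]
 [ 28  28  36 135  13  27  82  68  22  31  67  96  29  32]
 [ 31  32  83 183  21  19  28  33  30   8  94 155  31  30]
 [ 30  29  37 188 109  24  24  23  20  14 126 133  31  31]
 [ 30  30  34 104 184 144  46  24  55 122 169  71  31  30]
 [ 31  30  32  34  79 149 185 176 174 108  52  31  30  30]
 [ 30  30  31  31  31  33  35  35  32  33  35  31  28  29]]
```

The ball is centred on pad 1 (268.3,201.4 against 268.7,201 expected). Contact onset is at TCP z ≈ 0.1468, with about 5 N/mm. I'll go to the same commanded depth on the other pads.

```bash
python3 -m crank '[[[0,0,0],0,1],[[0,0,0],0,1],[[0,0,-0.015],0,1],[[0.015,-0.02,-0.015],0,1],[[0.030,-0.039,-0.015],0,1],[[0.030,-0.039,-0.015],0,1],[[0.030,-0.039,-0.01],0,1],[[0.030,-0.039,-0.006],0,1],[[0.030,-0.039,-0.004],0,1],[[0.030,-0.039,-0.003],0,1]]'
python3 -m crank '[[[0,0,0.001],0,1],[[0,0,0.001],0,1]]'
python3 -m crank '[[[0,0,0.001],0,1],[[0,0,0.001],0,1]]'
```

```text
clock: 9.8
eef_pos: [0.4819, 0.0224, 0.1477]
tool_rot: [-0.0, 0.129, 0.992, 0.0]
ft_force: [0.5, 0.5, -0.8]
opening: 0.019
gripper_force: 52.6
clock: 10.0
eef_pos: [0.4818, 0.0222, 0.1471]
tool_rot: [-0.0, 0.129, 0.992, -0.0]
ft_force: [1.3, 0.6, -1.0]
opening: 0.0192
gripper_force: 52.6
clock: 10.2
eef_pos: [0.4819, 0.0221, 0.1464]
tool_rot: [0.0, 0.129, 0.992, 0.0]
ft_force: [0.2, -0.2, -1.1]
opening: 0.0196
gripper_force: 52.8
```

```bash
python3 -m crank '[[[0,0,0.001],0,1],[[0,0,0.001],0,1]]'
python3 -m crank '[[[0,0,0.001],0,1],[[0,0,0.001],0,1],[[0,0,0.001],0,1]]'
```

```text
clock: 10.4
eef_pos: [0.4821, 0.022, 0.146]
tool_rot: [0.001, 0.129, 0.992, 0.0]
ft_force: [-2.8, -0.7, 5.5]
opening: 0.0194
gripper_force: 53.7
clock: 10.7
eef_pos: [0.4824, 0.022, 0.1458]
tool_rot: [0.001, 0.129, 0.992, 0.0]
ft_force: [-2.0, 0.1, 10.7]
opening: 0.0193
gripper_force: 54.5
```

```bash
python3 -m crank '[[[0,0,-0.015],0,1],[[-0.02,-0.017,-0.015],0,1],[[-0.0375,-0.0325,-0.015],0,1],[[-0.0375,-0.0325,-0.015],0,1],[[-0.0375,-0.0325,-0.011],0,1],[[-0.0375,-0.0325,-0.008],0,1],[[-0.0375,-0.0325,-0.006],0,1],[[-0.0375,-0.0325,-0.005],0,1],[[-0.0375,-0.0325,-0.005],0,1]]'
```

```text
clock: 11.6
eef_pos: [0.5093, -0.0186, 0.1491]
tool_rot: [-0.0, 0.129, 0.992, 0.0]
ft_force: [1.0, -0.1, -1.1]
opening: 0.0194
gripper_force: 52.6
```

```bash
python3 -m crank '[[[0,0,0.001],0,1],[[0,0,0.001],0,1]]'
```

```text
clock: 11.8
eef_pos: [0.5096, -0.0189, 0.1483]
tool_rot: [0.0, 0.129, 0.992, 0.0]
ft_force: [-1.0, 0.1, -1.1]
opening: 0.0195
gripper_force: 52.6
```

Pad 3 is not high at this depth, so I'll continue down.

```bash
python3 -m crank '[[[0,0,0.001],0,1],[[0,0,0.002],0,1],[[0,0,0.002],0,1]]'; python3 -m crank '[[[0,0,0.001],0,1],[[0,0,0.001],0,1]]'; python3 -m crank '[[[0,0,0.001],0,1],[[0,0,0.001],0,1]]'
```

```text
clock: 12.1
eef_pos: [0.5098, -0.019, 0.1464]
tool_rot: [0.0, 0.129, 0.992, -0.0]
ft_force: [0.5, -0.2, 0.3]
opening: 0.0195
gripper_force: 52.8
clock: 12.3
eef_pos: [0.51, -0.0191, 0.146]
tool_rot: [0.0, 0.129, 0.992, -0.0]
ft_force: [-1.7, -0.5, 6.0]
opening: 0.0193
gripper_force: 53.7
clock: 12.5
eef_pos: [0.5102, -0.0191, 0.1458]
tool_rot: [0.001, 0.129, 0.992, -0.0]
ft_force: [-2.5, -0.2, 10.8]
opening: 0.019
gripper_force: 54.5
```

```bash
python3 -m crank '[[[0,0,-0.015],0,1],[[0.015,-0.02,-0.015],0,1],[[0.030,-0.039,-0.015],0,1],[[0.030,-0.039,-0.015],0,1],[[0.030,-0.039,-0.011],0,1],[[0.030,-0.039,-0.008],0,1],[[0.030,-0.039,-0.006],0,1],[[0.030,-0.039,-0.005],0,1],[[0.030,-0.039,-0.004],0,1],[[0.030,-0.039,-0.004],0,1]]'
```

```text
clock: 13.5
eef_pos: [0.4707, -0.0488, 0.1481]
tool_rot: [-0.0, 0.129, 0.992, 0.0]
ft_force: [-1.0, -1.0, -1.1]
opening: 0.0195
gripper_force: 52.6
```

Pad 4 is also not high. Down to touch it.

```bash
python3 -m crank '[[[0,0,0.001],0,1],[[0,0,0.002],0,1],[[0,0,0.002],0,1]]'; python3 -m crank '[[[0,0,0.001],0,1],[[0,0,0.001],0,1]]'; python3 -m crank '[[[0,0,0.001],0,1],[[0,0,0.001],0,1]]'
```

```text
clock: 13.8
eef_pos: [0.4708, -0.049, 0.1464]
tool_rot: [0.0, 0.129, 0.992, 0.0]
ft_force: [-0.8, 0.3, -1.5]
opening: 0.0195
gripper_force: 52.8
clock: 14.0
eef_pos: [0.471, -0.0491, 0.146]
tool_rot: [0.001, 0.129, 0.992, -0.0]
ft_force: [-1.0, 0.3, 5.3]
opening: 0.0195
gripper_force: 53.7
clock: 14.2
eef_pos: [0.4712, -0.0491, 0.1457]
tool_rot: [0.001, 0.129, 0.992, -0.0]
ft_force: [-3.6, 0.8, 12.6]
opening: 0.0193
gripper_force: 54.6
```

```bash
python3 -m crank '[[[0,0,-0.015],0,1],[[-0.02,-0.017,-0.015],0,1],[[-0.0375,-0.0325,-0.015],0,1],[[-0.0375,-0.0325,-0.015],0,1],[[-0.0375,-0.0325,-0.011],0,1],[[-0.0375,-0.0325,-0.009],0,1],[[-0.0375,-0.0325,-0.007],0,1],[[-0.0375,-0.0325,-0.006],0,1],[[-0.0375,-0.0325,-0.006],0,1]]'; python3 -m crank '[[[0,0,0.001],0,1],[[0,0,0.001],0,1]]'
```

```text
clock: 15.1
eef_pos: [0.4981, -0.0895, 0.1503]
tool_rot: [-0.0, 0.129, 0.992, 0.0]
ft_force: [-1.2, 0.5, 0.5]
opening: 0.0194
gripper_force: 53.0
clock: 15.3
eef_pos: [0.4984, -0.0896, 0.1499]
tool_rot: [0.0, 0.129, 0.992, 0.0]
ft_force: [-1.9, 1.4, 5.8]
opening: 0.0188
gripper_force: 53.8
```

Pad 5 touches about 4 mm higher (z = 0.1499 against 0.1460), so it is the high one. I'll hold briefly, lift, and compute the cup position more carefully.

```bash
python3 -m crank '[[[0,0,0],0,1],[[0,0,0],0,1],[[0,0,-0.02],0,1],[[0,0,-0.04],0,1],[[0,0,-0.07],0,1],[[0,0,-0.1],0,1],[[0,0,-0.1],0,1]]'; python3 - <<'E'
from h import *
S,T=cam("side"),cam("top")
rel([.4835,-.328,.25],np.pi/2-.26)
# cup in side view: blob outline; foot too
b,k=blobs(S,(85,60,20),(115,255,255),(230,295,280,350),50);print(b)
for r in list(range(300,316))+[325,330,335]:
    c=np.flatnonzero(k[r]);print(r,(c[0],c[-1]) if len(c) else None,end="; ")
# top: rim ring = saturated blue
h=cv2.cvtColor(T["img"],cv2.COLOR_RGB2HSV)[195:230,350:390]
m=((h[...,1]>90)&(h[...,0]>95)&(h[...,0]<115)&(h[...,2]>70)).astype(np.uint8);ys,xs=np.nonzero(m)
print("\nrim px",len(xs));e=cv2.fitEllipse(np.c_[xs+350,ys+195].astype(np.float32));print(e,onz(T,e[0],.095))
h=cv2.cvtColor(S["img"],cv2.COLOR_RGB2HSV)[298:345,235:270]
print(h[2:18:1,4:32,2])
E
```

```text
clock: 16.0
eef_pos: [0.5011, -0.0908, 0.2533]
tool_rot: [0.004, 0.129, 0.992, -0.001]
ft_force: [0.3, -0.7, -0.8]
opening: 0.0193
gripper_force: 52.7
t 16.1 pos [ 0.499  -0.0901  0.2496] yaw_y 1.311 open 0.0195 f [-0.45 -0.92 -1.65] -> shift [-0.0461 -0.2339 -0.0003] turn 0.03
[(array([251.8, 320.8]), array([241, 302,  22,  39, 699], dtype=int32))]
300 None; 301 None; 302 (np.int64(251), np.int64(251)); 303 (np.int64(247), np.int64(256)); 304 (np.int64(245), np.int64(257)); 305 (np.int64(244), np.int64(259)); 306 (np.int64(243), np.int64(260)); 307 (np.int64(242), np.int64(260)); 308 (np.int64(242), np.int64(261)); 309 (np.int64(242), np.int64(261)); 310 (np.int64(241), np.int64(261)); 311 (np.int64(241), np.int64(261)); 312 (np.int64(241), np.int64(261)); 313 (np.int64(241), np.int64(261)); 314 (np.int64(241), np.int64(261)); 315 (np.int64(241), np.int64(261)); 325 (np.int64(242), np.int64(262)); 330 (np.int64(243), np.int64(262)); 335 (np.int64(244), np.int64(260)); 
rim px 59
((374.8988037109375, 209.82931518554688), (14.186208724975586, 14.870342254638672), 130.04733276367188) [
[... 1209 characters left out ...]
225 227 160 144  68  70  76  77  79  83  83  84  87  83  86  84  86  83
   79  77  75 115 149 173 225 226 227 226]
 [226 204 152 122  68  71  74  77  82  84  83  83  87  85  85  86  83  84
   81  75  73  97 150 176 226 225 227 224]
 [227 217 152 138  72  71  73  77  78  83  77  85  85  83  85  81  87  81
   80  78  71 105 152 177 226 225 226 226]
 [227 225 151 149  65  70  73  75  79  76  86  82  85  85  84  86  83  83
   81  77  76 128 152 140 226 226 226 225]
 [225 226 137 151  53  68  72  76  81  83  84  85  85  86  87  86  83  81
   76  79  79 142 141 123 226 225 225 226]
 [225 225 138 148 116  72  75  82  78  78  84  85  83  85  88  85  85  82
   79  83 119 146 113 124 225 225 225 226]]
```

```bash
python3 -m crank '[[[-0.007,-0.035,0],0,1],[[-0.014,-0.07,0],0,1],[[-0.021,-0.11,0],0,1],[[-0.03,-0.15,0],0,1],[[-0.038,-0.19,0],0,1],[[-0.043,-0.22,0],0,1],[[-0.046,-0.234,0],0,1],[[-0.046,-0.234,0],0,1],[[-0.046,-0.234,0],0,1],[[-0.046,-0.234,0],0,1]]'; python3 - <<'E'
from h import *
S=cam("side");s=manip.observe()["eef_pos"]
rel([.4835,-.328,.25],np.pi/2-.26)
pr=proj(S,s+[.0026,0,-.109]);print("pred ball",pr)
x,y=map(int,pr)
bs=blobs(S,(5,90,60),(17,255,230),(x-15,y-15,x+15,y+15),2)[0];print("orange",[(p.tolist(),q.tolist()) for p,q in bs])
for p,q in bs: print(onz(S,p,s[2]-.109)-s)
m=blobs(S,(18,120,60),(35,255,255),(x-20,y-60,x+20,y),3)[1]
for r in range(y-60,y,3):
    c=np.flatnonzero(m[r])
    if len(c)>3: print(r,c[0],c[-1],end="; ")
v=[proj(S,s+[.0026,0,-z])for z in(0,.08)];print("vertical cols",v)
p1=onz(S,(268.3,201.4),.037);print("pad1 tip",p1)
E
```

```text
clock: 17.1
eef_pos: [0.483, -0.3263, 0.249]
tool_rot: [-0.0, 0.129, 0.992, 0.001]
ft_force: [0.5, 1.1, -1.1]
opening: 0.0195
gripper_force: 52.6
t 17.15 pos [ 0.4832 -0.3264  0.2492] yaw_y 1.313 open 0.0194 f [ 0.54  0.71 -0.82] -> shift [-0.0007 -0.0015 -0.0008] turn 0.14
pred ball [250.20426642 298.83660498]
orange [([249.0, 300.0], [248, 300, 3, 1, 3])]
[ 0.00036631 -0.00254344 -0.109     ]
274 239 251; 277 239 252; 280 240 252; 283 240 252; 286 241 252; 289 241 253; 292 242 252; 295 248 251; vertical cols [array([248.04847547, 265.66071074]), array([249.67820298, 290.76333786])]
pad1 tip [0.52080311 0.05011772 0.037     ]
```

Side view numbers: tip ball at (249,300). The handle axis is about 4.5 mm towards −x of the TCP over the part that enters the cup (lean about 0.05 rad). The cup's rim centre is at (251.4,311). I aim the TCP at (0.491,−0.325) and lower in stages.

```bash
python3 -c "
from h import *
rel([.491,-.325,.18])"; python3 -m crank '[[[-0.007,0.003,0],0,1],[[-0.007,0.003,0],0,1],[[-0.007,0.003,0.02],0,1],[[-0.007,0.003,0.04],0,1],[[-0.007,0.003,0.055],0,1],[[-0.007,0.003,0.065],0,1],[[-0.007,0.003,0.07],0,1],[[-0.007,0.003,0.07],0,1],[[-0.007,0.003,0.07],0,1]]'; python3 -c "
from h import *
rel([.491,-.325,.13])"
```

```text
t 17.15 pos [ 0.4832 -0.3264  0.2492] yaw_y 1.313 open 0.0194 f [ 0.54  0.71 -0.82] -> shift [-0.0073  0.0033  0.0692] turn 0
clock: 18.05
eef_pos: [0.4909, -0.3271, 0.18]
tool_rot: [0.0, 0.129, 0.992, -0.0]
ft_force: [-0.7, -0.9, -1.4]
opening: 0.0193
gripper_force: 52.7
t 18.05 pos [ 0.4909 -0.3271  0.18  ] yaw_y 1.311 open 0.0193 f [-0.72 -0.92 -1.37] -> shift [0.0005 0.0021 0.05  ] turn 0
```

```bash
python3 -m crank '[[[0,0.002,0],0,1],[[0,0.002,0.004],0,1],[[0,0.002,0.008],0,1],[[0,0.002,0.012],0,1],[[0,0.002,0.012],0,1]]'; python3 - <<'E'
from h import *
S=cam("side")
m=blobs(S,(18,110,50),(35,255,255),(225,270,280,335),3)[1];k=blobs(S,(85,60,20),(115,255,255),(230,295,280,350),50)[1]
for r in range(284,322,2):
    c=np.flatnonzero(m[r]);d=np.flatnonzero(k[r]);print(r,(c[0],c[-1]) if len(c) else 0,(d[0],d[-1]) if len(d) else 0,end="; ")
E
```

```text
clock: 18.55
eef_pos: [0.4903, -0.3252, 0.1668]
tool_rot: [-0.001, 0.13, 0.992, -0.0]
ft_force: [-1.5, -1.3, -1.9]
opening: 0.0192
gripper_force: 52.5
284 0 0; 286 0 0; 288 0 0; 290 0 0; 292 0 0; 294 0 0; 296 0 0; 298 (np.int64(245), np.int64(256)) 0; 300 (np.int64(245), np.int64(257)) 0; 302 (np.int64(246), np.int64(257)) 0; 304 (np.int64(246), np.int64(257)) 0; 306 (np.int64(246), np.int64(257)) (np.int64(243), np.int64(260)); 308 (np.int64(246), np.int64(258)) (np.int64(242), np.int64(261)); 310 (np.int64(247), np.int64(258)) (np.int64(241), np.int64(261)); 312 (np.int64(247), np.int64(257)) (np.int64(241), np.int64(261)); 314 (np.int64(247), np.int64(256)) (np.int64(241), np.int64(261)); 316 (np.int64(253), np.int64(256)) (np.int64(242), np.int64(261)); 318 0 (np.int64(242), np.int64(261)); 320 0 (np.int64(242), np.int64(262));
```

Handle bottom centre is at column 252.5 against the cup's 251.3, so it is centred. Lowering on.

```bash
python3 -m crank '[[[0,0,0.003],0,1],[[0,0,0.006],0,1],[[0,0,0.009],0,1],[[0,0,0.012],0,1],[[0,0,0.012],0,1]]';  python3 -m crank '[[[0,0,0.003],0,1],[[0,0,0.006],0,1],[[0,0,0.009],0,1],[[0,0,0.012],0,1],[[0,0,0.012],0,1]]'
```

```text
clock: 19.1
eef_pos: [0.4905, -0.3252, 0.1546]
tool_rot: [-0.001, 0.13, 0.992, -0.0]
ft_force: [-3.5, -3.3, -2.6]
opening: 0.0191
gripper_force: 52.4
clock: 19.6
eef_pos: [0.4906, -0.3252, 0.1428]
tool_rot: [-0.0, 0.13, 0.992, -0.0]
ft_force: [-3.6, -3.2, -2.8]
opening: 0.0193
gripper_force: 52.5
```

```bash
python3 -m crank '[[[0.001,-0.001,0],0,1],[[0.001,-0.001,0.003],0,1],[[0.001,-0.001,0.006],0,1],[[0.001,-0.001,0.009],0,1],[[0.001,-0.001,0.012],0,1],[[0.001,-0.001,0.014],0,1],[[0.001,-0.001,0.015],0,1],[[0.001,-0.001,0.015],0,1]]'; python3 -m crank '[[[0,0,0.001],0,1],[[0,0,0.002],0,1],[[0,0,0.002],0,1]]'
```

```text
clock: 20.4
eef_pos: [0.4899, -0.3253, 0.128]
tool_rot: [-0.0, 0.129, 0.992, 0.0]
ft_force: [-0.8, -0.2, -2.5]
opening: 0.0194
gripper_force: 52.6
clock: 20.7
eef_pos: [0.4899, -0.3256, 0.1262]
tool_rot: [0.0, 0.129, 0.992, 0.0]
ft_force: [0.0, -0.2, -1.8]
opening: 0.0192
gripper_force: 52.6
```

```bash
python3 -m crank '[[[0,0,0],0,0.7],[[0,0,0],0,0.4],[[0,0,0],0,0],[[0,0,0],0,0],[[0,0,0],0,0],[[0,0,0],0,0]]'; python3 -m crank '[[[0,0,-0.01],0,0],[[0,0,-0.03],0,0],[[0,0,-0.05],0,0],[[0,0,-0.08],0,0],[[0,0,-0.1],0,0],[[0,0,-0.1],0,0],[[0,0,-0.1],0,0]]'; python3 - <<'E'
from h import *
S,T=cam("side"),cam("top")
m=blobs(S,(18,110,50),(35,255,255),(225,250,285,335),3)[1]
for r in range(262,322,4):
    c=np.flatnonzero(m[r]);print(r,(c[0],c[-1]) if len(c) else 0,end="; ")
print([proj(S,[.486,-.3275,z]) for z in(.172,.095)])
# pointer grip: plate frame
th=-.159;o=np.array([.4803,.0083]);R=np.array([[np.cos(th),-np.sin(th)],[np.sin(th),np.cos(th)]])
b=blobs(T,(0,130,60),(10,255,255),(205,200,235,235),5)[0];c=blobs(S,(0,130,60),(10,255,255),(230,170,260,205),5)[0];print(b,c)
for n,C,bb in(("T",T,b),("S",S,c)):
    for p,q in bb: print(n,p,R.T@(onz(C,p,.062)[:2]-o))
print("line5 world",R@[-.044,-.094]+o)
E
```

```text
clock: 21.3
eef_pos: [0.4898, -0.3257, 0.1263]
tool_rot: [0.0, 0.129, 0.992, 0.0]
ft_force: [-0.1, 0.1, -0.8]
opening: 0.0852
gripper_force: 0.0
clock: 22.0
eef_pos: [0.4899, -0.3258, 0.2268]
tool_rot: [0.0, 0.129, 0.992, -0.0]
ft_force: [-0.1, 0.1, 0.3]
opening: 0.0858
gripper_force: 0.0
262 0; 266 0; 270 0; 274 0; 278 0; 282 0; 286 0; 290 0; 294 (np.int64(237), np.int64(250)); 298 (np.int64(239), np.int64(251)); 302 (np.int64(240), np.int64(252)); 306 (np.int64(241), np.int64(254)); 310 (np.int64(243), np.int64(255)); 314 (np.int64(244), np.int64(256)); 318 (np.int64(247), np.int64(255)); [array([249.72938288, 290.49320702]), array([251.06283616, 311.00963967])]
[(array([216.4, 217.6]), array([214, 216,   6,   5,  11], dtype=int32)), (array([216.4, 222.5]), array([213, 221,   8,   4,  10], dtype=int32))] []
T [216.4 217.6] [-0.04037723  0.08279443]
T [216.4 222.5] [-0.05345827  0.08018512]
line5 world [ 0.42197191 -0.07754773]
```

The probe stands in the cup: handle centre runs from column 243.5 at row 294 to 250 at row 314. That is about 0.16 rad of lean, under the limit. The pointer is at plate y ≈ 0.081, at the left end as described. Going above it now.

```bash
python3 - <<'E'
from h import *
rel([.4497,.0953,.15],np.pi/2-.159)
S,T=cam("side"),cam("top")
for lo,hi in(((0,110,50),(10,255,255)),((168,110,50),(180,255,255))):
  print([(p.tolist(),q.tolist(),onz(S,p,.062).round(4)) for p,q in blobs(S,lo,hi,(230,165,262,205),5)[0]])
E
```

```text
t 22.1 pos [ 0.4892 -0.3251  0.2252] yaw_y 1.311 open 0.0854 f [ 0.3  -0.01 -0.48] -> shift [0.146  0.3962 0.0758] turn -5.76
[]
[]
```

```bash
python3 -m crank '[[[0.015,0.04,0],0,0],[[0.03,0.08,0],-1,0],[[0.045,0.12,0],-2,0],[[0.06,0.16,0],-3,0],[[0.075,0.2,0],-4,0],[[0.09,0.24,0],-5,0],[[0.105,0.28,0.01],-5.8,0],[[0.12,0.32,0.03],-5.8,0],[[0.135,0.36,0.05],-5.8,0],[[0.146,0.396,0.075],-5.8,0]]'; python3 -m crank '[[[0,0,0],0,0],[[0,0,0],0,0]]'; python3 - <<'E'
from h import *
rel([.4497,.0953,.05],np.pi/2-.159)
S,T=cam("side"),cam("top")
for C in(S,T):
  x,y=map(int,proj(C,[.4497,.0953,.066]));print(x,y)
  for lo,hi in(((0,100,40),(12,255,255)),((165,100,40),(180,255,255))):
    print([(p.tolist(),q.tolist(),onz(C,p,.062).round(4)) for p,q in blobs(C,lo,hi,(x-16,y-16,x+16,y+16),4)[0]])
E
```

```text
clock: 23.2
eef_pos: [0.4496, 0.0964, 0.1506]
tool_rot: [0.0, 0.079, 0.997, 0.0]
ft_force: [1.0, 0.3, -0.3]
opening: 0.0857
gripper_force: 0.0
clock: 23.4
eef_pos: [0.4492, 0.0952, 0.1503]
tool_rot: [-0.001, 0.078, 0.997, -0.0]
ft_force: [0.0, 0.9, -0.2]
opening: 0.0856
gripper_force: 0.0
t 23.4 pos [0.4492 0.0952 0.1503] yaw_y 1.415 open 0.0856 f [ 0.05  0.93 -0.21] -> shift [-0.0007  0.0003  0.1003] turn 0.17
244 183
[([244.6, 186.2], [240, 179, 10, 16, 127], array([0.4512, 0.0882, 0.062 ]))]
[]
216 218
[]
[]
```

The pointer blob at (244.6,186) side gives (0.451,0.093), which agrees. Descend and grip.

```bash
python3 -m crank '[[[-0.001,0,0.03],0,0],[[-0.001,0,0.06],0,0],[[-0.001,0,0.08],0,0],[[-0.001,0,0.092],0,0],[[-0.001,0,0.098],0,0],[[-0.001,0,0.098],0,0],[[-0.001,0,0.098],0,0]]' 30; python3 -m crank '[[[0,0,0],0,0.3],[[0,0,0],0,0.6],[[0,0,0],0,1],[[0,0,0],0,1],[[0,0,0],0,1],[[0,0,0],0,1],[[0,0,0],0,1],[[0,0,0],0,1]]' 30; python3 -c "
from h import *
rel([.4220,-.0775,.052],np.pi/2-.159)"
```

```text
clock: 24.2
eef_pos: [0.4521, 0.0938, 0.054]
tool_rot: [0.001, 0.08, 0.997, 0.0]
ft_force: [-0.9, 0.2, 0.8]
opening: 0.0851
gripper_force: 0.0
clock: 25.0
eef_pos: [0.4514, 0.0946, 0.0535]
tool_rot: [0.0, 0.079, 0.997, 0.0]
ft_force: [-1.4, 0.6, 5.4]
opening: 0.0154
gripper_force: 33.9
t 25.0 pos [0.4514 0.0946 0.0535] yaw_y 1.413 open 0.0154 f [-1.38  0.65  5.39] -> shift [ 0.0019 -0.1746  0.0014] turn 0.05
```

```bash
python3 -m crank '[[[0,-0.01,-0.001],0,1],[[0,-0.03,-0.001],0,1],[[0,-0.05,-0.001],0,1],[[0,-0.07,-0.001],0,1],[[0,-0.09,-0.001],0,1],[[0,-0.11,-0.001],0,1],[[0,-0.13,-0.001],0,1],[[0,-0.15,-0.001],0,1],[[0,-0.165,-0.001],0,1],[[0,-0.1735,-0.001],0,1]]' 40; python3 -m crank '[[[0,-0.001,0],0,1],[[0,-0.001,0],0,1],[[0,-0.001,0],0,1]]'; python3 - <<'E'
from h import *
rel([.4220,-.0775,.052],np.pi/2-.159)
S=cam("side")
b=blobs(S,(0,100,40),(12,255,255),(215,205,262,265),4)[0];print([(p.tolist(),q.tolist(),onz(S,p,.062).round(4)) for p,q in b])
print(proj(S,[.4220,-.0775,.066]))
E
```

```text
clock: 26.0
eef_pos: [0.4233, -0.078, 0.0536]
tool_rot: [-0.0, 0.08, 0.997, 0.0]
ft_force: [3.3, 1.2, -9.3]
opening: 0.0154
gripper_force: 40.3
clock: 26.3
eef_pos: [0.4233, -0.0778, 0.0537]
tool_rot: [-0.001, 0.079, 0.997, -0.0]
ft_force: [3.1, -1.9, -16.8]
opening: 0.0152
gripper_force: 39.3
t 26.3 pos [ 0.4233 -0.0778  0.0537] yaw_y 1.413 open 0.0152 f [  3.12  -1.95 -16.79] -> shift [0.0014 0.0001 0.0017] turn 0.06
[([232.3, 234.1], [226, 223, 14, 17, 65], array([ 0.4287, -0.0957,  0.062 ]))]
[230.13193806 227.69668194]
```

```bash
python3 -m crank '[[[0,0,0],0,0.7],[[0,0,0],0,0.4],[[0,0,0],0,0],[[0,0,0],0,0],[[0,0,0],0,0],[[0,0,0],0,0]]'; python3 -m crank '[[[0,0,-0.01],0,0],[[0,0,-0.03],0,0],[[0,0,-0.05],0,0],[[0,0,-0.08],0,0],[[0,0.04,-0.1],0,0],[[0,0.08,-0.12],0,0],[[0,0.12,-0.12],0,0],[[0,0.16,-0.12],0,0],[[0,0.2,-0.12],0,0],[[0,0.2,-0.12],0,0]]'; python3 - <<'E'
from h import *
rel([.4220,-.0775,.052])
S,T=cam("side"),cam("top")
th=-.159;o=np.array([.4803,.0083]);R=np.array([[np.cos(th),-np.sin(th)],[np.sin(th),np.cos(th)]])
oS=(np.array([.4809,.0066]));oT=np.array([.4797,.0099])
for n,C,oo,box in(("S",S,oS,(205,205,262,265)),("T",T,oT,(255,215,305,255))):
  for lo,hi in(((0,100,40),(12,255,255)),((165,100,40),(180,255,255))):
    for p,q in blobs(C,lo,hi,box,4)[0]: print(n,p,q,"plate xy at z=.06:",(R.T@(onz(C,p,.06)[:2]-oo)).round(4))
    
m=blobs(S,(0,100,40),(12,255,255),(205,205,262,265),4)[1]
for r in range(215,250):
    c=np.flatnonzero(m[r])
    if len(c): print(r,c[0],c[-1],end="; ")
f=lambda x,y,z:proj(S,np.r_[R@[x,y]+oS,z]).round(1)
print("\nexpected fin corners z.08:",[f(-.044+a,-.094+b,.08) for a in(-.012,.012) for b in(-.008,.008)],"bottom near",[f(-.044+a,-.102,.044) for a in(-.012,.012)])
y=blobs(S,(18,110,50),(35,255,255),(225,250,285,335),3)[1];c=[np.flatnonzero(y[r]) for r in range(280,322,6)];print([(a[0],a[-1]) if len(a) else 0 for a in c])
E
```

```text
clock: 26.95
eef_pos: [0.4239, -0.0779, 0.0545]
tool_rot: [0.0, 0.079, 0.997, -0.0]
ft_force: [-0.5, 0.3, 0.6]
opening: 0.0857
gripper_force: 0.0
clock: 27.95
eef_pos: [0.4558, 0.1234, 0.1752]
tool_rot: [0.001, 0.076, 0.997, 0.001]
ft_force: [-0.3, -0.5, 0.2]
opening: 0.0855
gripper_force: 0.0
t 27.95 pos [0.4558 0.1234 0.1752] yaw_y 1.419 open 0.0855 f [-0.26 -0.5   0.21] -> shift [ 0.0032 -0.2039  0.1228] turn 0
S [230.6 230.9] [226 222  14  18 161] plate xy at z=.06: [-0.0427 -0.0978]
T [281.7 230.1] [280 228   4   5  10] plate xy at z=.06: [-0.0394 -0.0997]
T [276.9 232.2] [275 230   5   5  12] plate xy at z=.06: [-0.0474 -0.0879]
T [279.5 231.4] [275 227  10  10  53] plate xy at z=.06: [-0.044  -0.0945]
222 227 228; 223 226 232; 224 226 234; 225 226 234; 226 226 234; 227 226 235; 228 226 234; 229 226 235; 230 226 235; 231 226 236; 232 226 236; 233 227 236; 234 226 235; 235 226 236; 236 226 239; 237 226 235; 238 226 234; 239 232 233; 
expected fin corners z.08: [array([224.6, 226.3]), array([226.1, 221.7]), array([233.8, 227.5]), array([235.2, 222.9])] bottom near [array([225.7, 235.5]), array([234.7, 236.7])]
[0, (np.int64(240), np.int64(245)), (np.int64(238), np.int64(250)), (np.int64(239), np.int64(251)), (np.int64(241), np.int64(253)), (np.int64(243), np.int64(255)), (np.int64(245), np.int64(256))]
```

The pointer measures plate y = −0.0945 (line of pad 5: −0.094), the probe is at rest in the cup and the hand is clear. Handing in.

```bash
python3 -c "
from plant import manip
print(manip.sign_off())"
```

```text
the job is handed in; nothing more can be done
None
```

I touched all five pads in order and found pad 5 (the rightmost) about 4 mm high; I then left the probe in the blue cup leaning about 0.16 rad, set the red pointer within about 1 mm of pad 5's line, and handed the job in (no verdict was returned).

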